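# Load the drying chamber

## Task

Lay the perforated steel plate level on the floor inside the white drying chamber and let go of it; it is longer than the opening between the blue rims, so it has to go in tilted, one end under a rim first, and be levelled inside. Then stand the tall white bottle with the white cap upright on the plate in the chamber, without ever tipping it over. Leave the other bottles and things standing where they are.

Things in the scene. Friction and masses are not known exactly. Their poses are not given: they have to be found in the camera images.
- chamber_floor (a point): Centre of the inner floor of the white drying chamber, 6 mm above the bench. Fixed box open at the top, 192 x 132 x 98 mm outside; x along its length, y across, z up; 180 (x) x 120 (y) mm inside, walls 6 mm. At both ends (+x, -x) a 4 mm thick blue rim turns 20 mm inward over the cavity, leaving an opening of only 140 (x) x 120 (y) mm. A round dial is on the -x end.
- chamber_rim (a point): Centre of the chamber's opening, level with the top of its blue rims, 92 mm above the inner floor (98 mm above the bench); axes as the chamber. The underside of the rims is 88 mm above the inner floor.
- plate_mid (a point): Centre of the loose perforated steel plate's slab, half-way through its thickness. The slab is 170 (x) x 104 (y) x 6 mm, z out of its top side; 0.2 kg or so in all. It lies flat on the bench at the start. A steel stem 10 mm thick rises from its middle and carries a red handle, whose top is 123 mm above this point. The plate looks the same turned by half a turn.
- plate_grip (a point): Centre of the plate's red handle block, 105 mm above plate_mid along the plate's z; the block is 22 (x) x 14 (y) x 36 mm (z), so grip it across the plate's y.
- white_bottle_mid (a point): Centre, half-way up, of the loose white bottle with a red stripe and a white cap, 95 mm tall, z up. The body is 51 mm in diameter, narrowing to a shoulder at the top; the white cap is 31 mm in diameter and takes the top 15 mm, so its middle is 40 mm above this point. About 0.08 kg.
- stereo_microscope: Fixed obstacle on the right: beige stereo microscope, origin at the centre of its underside, z up. Its base is about 0.36 (x) x 0.28 (y) m, under 0.1 m tall; the head stands above it, and its two black eyepieces, 0.43 to 0.57 m above the bench, reach toward the robot to 0.28 m in -x from the origin and 60 mm to either side in y.
- brown_bottle: Bystander: brown bottle with black cap, 47 mm in diameter, 85 mm tall, loose; origin at the centre of its underside.
- small_bottle: Bystander: small brown bottle with white cap, 41 mm in diameter, 70 mm tall, loose; origin at the centre of its underside.
- glue_stick: Bystander: red and white glue stick standing upright, 26 mm in diameter, 84 mm tall, loose; origin at the centre of its underside.
- petri_dish: Bystander: clear petri dish, 60 mm in diameter, 15 mm tall, loose; origin at the centre of its underside.
Mind the look-alikes: they are no part of the job. What is shaped like the part that bears plate_mid but pink is not meant.

How it is judged:
On the way, in this order (a step that is already met when the one before it is completed fails the run):
1. the plate lies level on the chamber's floor, let go of (x of plate_mid in the frame of chamber_floor between -0.012 and 0.012 m and y of plate_mid in the frame of chamber_floor between -0.015 and 0.015 m and z of plate_mid in the frame of chamber_floor between -0.008 and 0.008 m and angle between plate_mid's own z axis and vertical below 0.05 rad and contact force between the fingers and plate below 0.3 N), for 0.2 s.
2. the white bottle stands upright on the plate in the chamber, let go of (x of plate_mid in the frame of chamber_floor between -0.012 and 0.012 m and y of plate_mid in the frame of chamber_floor between -0.015 and 0.015 m and z of plate_mid in the frame of chamber_floor between -0.008 and 0.008 m and angle between plate_mid's own z axis and vertical below 0.05 rad and x of white_bottle_mid in the frame of plate_mid between -0.08 and 0.08 m and y of white_bottle_mid in the frame of plate_mid between -0.05 and 0.05 m and z of white_bottle_mid in the frame of plate_mid between 0.045 and 0.056 m and angle between white_bottle_mid's own z axis and vertical below 0.06 rad and contact force between the fingers and white_bottle below 0.3 N), for 0.2 s.
At the end, for the whole second after the job is handed in: The plate lies on the chamber's inner floor, under the rims (centre within 12 mm along and 15 mm across, 8 mm in height, level within 3 degrees), and the white bottle stands on it with its foot on the plate's top (within 6 mm), upright within 3.5 degrees (x of plate_mid in the frame of chamber_floor between -0.012 and 0.012 m and y of plate_mid in the frame of chamber_floor between -0.015 and 0.015 m and z of plate_mid in the frame of chamber_floor between -0.008 and 0.008 m and angle between plate_mid's own z axis and vertical below 0.05 rad and x of white_bottle_mid in the frame of plate_mid between -0.08 and 0.08 m and y of white_bottle_mid in the frame of plate_mid between -0.05 and 0.05 m and z of white_bottle_mid in the frame of plate_mid between 0.045 and 0.056 m and angle between white_bottle_mid's own z axis and vertical below 0.06 rad); the robot touches nothing.
It fails at once if the white bottle is tipped by more than 45 degrees (angle between white_bottle_mid's own z axis and vertical above 0.79 rad).
It fails at once if a bystander is moved by more than 30 mm or knocked over (distance of any of brown_bottle, small_bottle, glue_stick, petri_dish from where it was at the start of the episode above 0.03 m or angle between any of brown_bottle, small_bottle, glue_stick, petri_dish's own z axis and vertical above 0.5 rad).
It also fails if it takes over 67 s, if anything falls off the work surface, if the arm or the gripper's body presses on something with over 40 N, if the wrist force passes 120 N, or if a joint passes its speed limit or range.

## Robot

A 6-joint arm with a two-finger parallel gripper is mounted at the origin on a cart in front of the work surface, level with it; the furniture and walls round the work are solid. World frame = base frame: x ahead of the robot, y to its left, z up, the work surface at z = 0. Lengths are in m, angles in rad, forces in N, time in s.
With the tool pointing down it reaches from about 0.2 to 0.875 m from the base axis. Payload 3.4 kg.
Tool frame: the origin (TCP) lies midway between the tips of the shut fingers; the grasp point (between the pads) lies behind it (grip_depth is the z of the grasp point in the tool frame, in m); z points along the fingers, y is the line along which they close (so a half turn about z gives the same grasp; the last joint's range is limited). The gripper opens to 94 mm and grips with 3 to 60 N. Pads are 16 mm wide; open, the fingers measure 119 mm over their backs; the gripper's body (75 mm by 177 mm) begins 78 mm behind the grasp point.
Start: joints at [1.077, 0.276, 1.505, -0, 1.361, -0.121], TCP at [0.209, 0.536, 0.205] pointing down, gripper open.
Joint ranges: [-2.89, 2.89], [-0.75, 2.08], [0.22, 2.7], [-1.18, 4.32], [0.11, 2.71], [-2.7, 2.7]. Speed limits (rad/s): [2.57, 2.57, 3.14, 3.14, 3.14, 3.14].

## Interface

Orientations are given as a unit quaternion [w, x, y, z].
In Python, from workcell import * gives the robot as it stands.
- The arm moves only by the shell command python3 -m inch 'ROWS' [OPENING] [FORCE]. ROWS is JSON, a list of rows, each an object of numbers: "tx", "ty", "tz": the shift along the world's x, y, z in cm; "turn": the turn about the world's z in rad. A call has 1 to 5 rows; each row shifts and turns the commanded pose from where the row before left it; what a row does not reach is not made up. A row lasts 1/8 s, in which the tool goes at most 62.5 mm and 10.7 degrees, less where a joint would pass 70% of its speed; a pose out of reach is approached as far as the arm can. A call with a gripper value outside its range is refused whole. OPENING is the opening, from 0 (shut) to 1 (fully open), set as the call begins (- or left out, the last holds). The fingers move at their own pace and stop on an object; FORCE is the grip in N (left out, the last holds). Time passes only in rows, so rows that do not move let the fingers close. It gives the time, the measured TCP pose, the force, the opening and the grip force at its end, in the units of the state.
- sense(): the state, without advancing time (a new reading comes with each control period).
- get_image(name): name is "side" or "top" or "wrist"; returns the picture (400x640x3 uint8, red, green, blue); there is no depth.
- calibration(name): a dict with "vertical_fov" (degrees; the focal length in pixels is half the picture's height over the tangent of half this angle, whatever the lens; pixels are square), "cx", "cy" (the principal point, pixels), "dist_coeffs" ([k1, k2, p1, p2, k3] as OpenCV has them; the pictures are not rectified), "world_to_cam" (4x4, takes a point from world to camera coordinates); the wrist camera has in their place "T_tool_cam" (4x4, takes a point from camera to tool coordinates, whose origin is the TCP and whose axes are the flange's). Camera axes: x right, y down, z forward; pixel columns grow to the right and rows downward; lengths in m; the calibration is good to about 2 mm. A picture is of the moment at which its call begins: read the wrist's pose just before it. calibration takes no time and is no camera call.
- job_done(): hands the job in; it is judged then, once.
The state is a dict: "clock": time; "qpos": joint angles; "dq": joint speeds; "joint_torque": joint torques, N m; "tool_pos": TCP position; "tool_rot": TCP orientation; "wrist_force": force on the tool from outside, world axes, zero at the start; "ft_torque": the same for the moment, N m; "gripper_width": finger opening in m; "grasp_force": force on a finger pad.
Only numpy, scipy, OpenCV 4.12 (cv2) and the standard library are available. Lean on these libraries where they do the work, as an engineer would, in place of code of your own. Each camera call takes 0.05 s, during which the arm holds its last target. There are 200 camera calls.

## Working session

There is one attempt and no reset: what is moved stays moved. The work goes in short steps, Python scripts to look and compute and a shell command to move; the robot and the scene stay as the last step left them, time stands still between calls to the robot, and variables do not carry over. Pictures are saved under pics/ and viewed, at most 10 in all, crops included, and the job is handed in when it is done.

```bash
ls; mkdir -p pics; python3 - <<'E'
from workcell import *
import cv2,numpy as np
np.set_printoptions(precision=4,suppress=True)
print(sense()); 
try: print(grip_depth)
except Exception as e: print(e)
for n in("side","top"):
    im=get_image(n); cv2.imwrite(f"pics/{n}0.png",cv2.cvtColor(im,cv2.COLOR_RGB2BGR)); print(n,calibration(n))
print(calibration("wrist"))
E
```

```text
pics
{'clock': 0.0, 'qpos': array([ 1.077 ,  0.2766,  1.5061, -0.    ,  1.3607, -0.121 ]), 'dq': array([ 0.001 , -0.0012, -0.0005, -0.0009,  0.0015, -0.0002]), 'joint_torque': array([  0.0019, -40.4596, -23.7231,   0.0705,   0.0344,  -0.0001]), 'tool_pos': array([0.2092, 0.535 , 0.2046]), 'tool_rot': array([-0.0003,  0.1853,  0.9827, -0.0009]), 'wrist_force': array([ 0.5336, -0.5612, -0.3728]), 'ft_torque': array([0.0073, 0.0334, 0.0835]), 'grasp_force': 0.0, 'gripper_width': 0.09409245087025847}
-0.0188
side {'vertical_fov': 57.37751006628745, 'cx': 316.3436645436986, 'cy': 198.63825206050515, 'dist_coeffs': array([-0.0587,  0.    ,  0.    ,  0.    ,  0.    ]), 'world_to_cam': array([[ 0.8319, -0.555 ,  0.001 , -0.3989],
       [-0.2776, -0.4176, -0.8652,  0.2777],
       [ 0.4806,  0.7194, -0.5014,  1.0431],
       [ 0.    ,  0.    ,  0.    ,  1.    ]])}
top {'vertical_fov': 48.99820262342756, 'cx': 319.8618484897442, 'cy': 194.23580691051032, 'dist_coeffs': array([-0.0145,  0.    ,  0.    ,  0.    ,  0.    ]), 'world_to_cam': array([[ 0.0051, -0.9999, -0.0146,  0.0983],
       [-0.9972, -0.004 , -0.0741,  0.5415],
       [ 0.0741,  0.015 , -0.9971,  1.7002],
       [ 0.    ,  0.    ,  0.    ,  1.    ]])}
{'vertical_fov': 67.91397102351796, 'cx': 319.3899238751449, 'cy': 195.7054478508087, 'dist_coeffs': array([0.0162, 0.    , 0.    , 0.    , 0.    ]), 'T_tool_cam': array([[ 0.0002, -0.9731, -0.2303,  0.0672],
       [ 1.    , -0.    ,  0.0008,  0.001 ],
       [-0.0008, -0.2303,  0.9731, -0.1791],
       [ 0.    ,  0.    ,  0.    ,  1.    ]])}
```

View pics/top0.png

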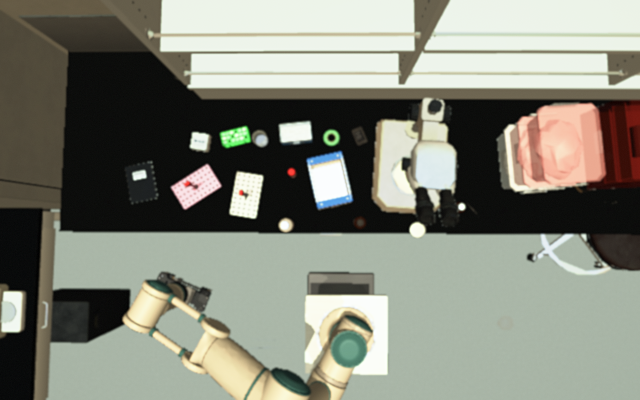

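View pics/side0.png

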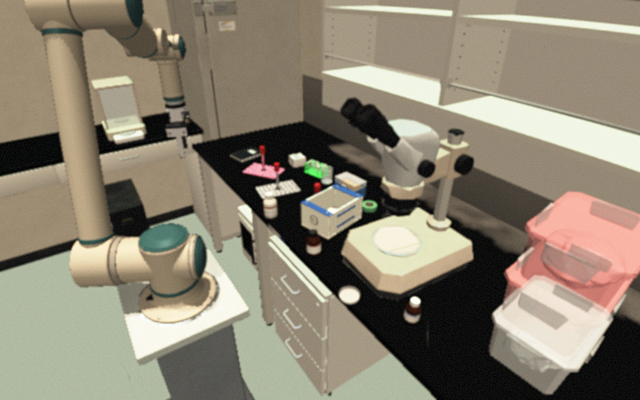

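```bash
cat > h.py <<'E'
from workcell import *
import cv2,numpy as np
from scipy.spatial.transform import Rotation as R
np.set_printoptions(precision=4,suppress=True)
def grab(n,name=None):
    s=sense(); im=get_image(n)
    if name: cv2.imwrite(f"pics/{name}.png",cv2.cvtColor(im,cv2.COLOR_RGB2BGR))
    return s,im
def cam(n,s=None):
    c=calibration(n); f=200/np.tan(np.radians(c["vertical_fov"]/2))
    K=np.array([[f,0,c["cx"]],[0,f,c["cy"]],[0,0,1]])
    if n=="wrist":
        q=s["tool_rot"]; T=np.eye(4); T[:3,:3]=R.from_quat([q[1],q[2],q[3],q[0]]).as_matrix(); T[:3,3]=s["tool_pos"]
        C=T@c["T_tool_cam"]
    else: C=np.linalg.inv(c["world_to_cam"])
    return K,c["dist_coeffs"],C
def onplane(n,px,z,s=None):
    K,d,C=cam(n,s)
    p=cv2.undistortPoints(np.array(px,float).reshape(-1,1,2),K,d).reshape(-1,2)
    r=np.c_[p,np.ones(len(p))]@C[:3,:3].T
    return C[:3,3]+r*((z-C[2,3])/r[:,2])[:,None]
def proj(n,P,s=None):
    K,d,C=cam(n,s); W=np.linalg.inv(C)
    return cv2.projectPoints(np.array(P,float).reshape(-1,1,3),cv2.Rodrigues(W[:3,:3])[0],W[:3,3],K,d)[0].reshape(-1,2)
def yaw(s): 
    q=s["tool_rot"]; m=R.from_quat([q[1],q[2],q[3],q[0]]).as_matrix(); return np.arctan2(m[1,1],m[0,1])
E
python3 - <<'E'
from h import *
for l,p,z in[("plate",(246,194),0),("handle",(243,193),.12),("chamber",(329,180),.098),("bottle",(286,225),.095),("petri?",(417,229),.01),("brown",(361,223),.085),("small",(462,207),.07),("glue",(291,172),.084),("pinkhandle",(187,184),.12)]:
    print(l,onplane("top",p,z))
print("yaw",yaw(sense()))
E
```

```text
plate [[0.5424 0.3952 0.    ]]
handle [[0.5372 0.3843 0.12  ]]
chamber [[0.5891 0.0656 0.098 ]]
bottle [[0.4198 0.2257 0.095 ]]
petri? [[ 0.407  -0.2799  0.01  ]]
brown [[ 0.4287 -0.0551  0.085 ]]
small [[ 0.4911 -0.4388  0.07  ]]
glue [[0.6206 0.2098 0.084 ]]
pinkhandle [[0.5699 0.5942 0.12  ]]
yaw 1.1980270899255223
```

```bash
python3 -m inch '[{"tx":4,"ty":-3,"tz":4,"turn":0.1},{"tx":5,"ty":-4,"tz":3,"turn":0.1},{"tx":5,"ty":-4,"tz":3,"turn":0.1},{"tx":5,"ty":-4,"tz":2,"turn":0.07},{"tx":3,"ty":-4}]' 1; python3 -m inch '[{},{}]'
python3 - <<'E'
from h import *
s,im=grab("wrist","w1"); print(s["clock"],s["tool_pos"],s["tool_rot"],yaw(s),s["qpos"])
E
```

```text
0.1 [0.2092 0.5351 0.2047] [-0.0003  0.1853  0.9827 -0.0008] 1.1980270899255223 [ 1.077   0.2765  1.506   0.      1.3607 -0.121 ]validation failed for argument at $[4]...
validation failed for argument at $[0]...
```

View pics/w1.png

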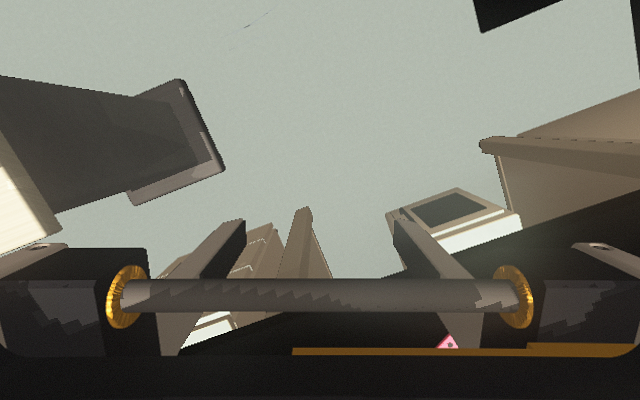

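```bash
python3 -m inch '[{"tx":4,"ty":-3,"tz":4,"turn":0.1},{"tx":5,"ty":-3,"tz":2,"turn":0.1},{"tx":5,"ty":-3,"tz":2,"turn":0.1},{"tx":5,"ty":-3,"tz":2,"turn":0.07},{"tx":5,"ty":-3,"tz":2,"turn":0}]' 1; python3 -m inch '[{"tx":5,"ty":-4,"tz":0,"turn":0},{"tx":5,"ty":-4,"tz":0,"turn":0},{"tx":3,"ty":-3,"tz":0,"turn":0},{"tx":0,"ty":0,"tz":0,"turn":0},{"tx":0,"ty":0,"tz":0,"turn":0}]'
python3 - <<'E'
from h import *
s,im=grab("wrist","w2"); print(s["clock"],s["tool_pos"],s["tool_rot"],yaw(s),s["qpos"])
E
```

```text
clock: 0.78
tool_pos: [0.4498, 0.3851, 0.325]
tool_rot: [-0.0, 0.001, 1.0, 0.0]
wrist_force: [1.0, 1.1, -0.2]
gripper_width: 0.0939
grasp_force: 0.0
clock: 1.4
tool_pos: [0.5755, 0.2785, 0.3242]
tool_rot: [-0.001, 0.001, 1.0, 0.0]
wrist_force: [0.1, 0.3, 0.4]
gripper_width: 0.0936
grasp_force: 0.0
1.4 [0.5755 0.2785 0.3242] [-0.0007  0.0014  1.      0.0003] 1.56796519224993 [ 0.3414  0.3414  1.1236  0.001   1.6776 -1.2265]
```

View pics/w2.png

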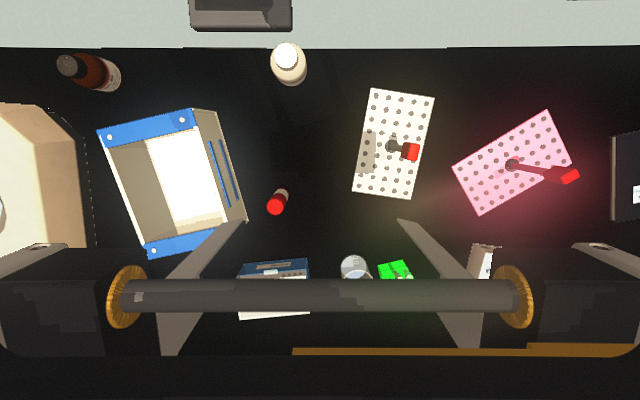

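```bash
cat > meas.py <<'E'
from h import *
def comps(mask,amin=60):
    n,l,st,ce=cv2.connectedComponentsWithStats(mask.astype(np.uint8))
    return [(l==i,st[i],ce[i]) for i in range(1,n) if st[i,4]>amin]
def cont(m): 
    return max(cv2.findContours(m.astype(np.uint8),cv2.RETR_EXTERNAL,cv2.CHAIN_APPROX_NONE)[0],key=len).reshape(-1,2)
def rect(P): 
    return cv2.minAreaRect((P[:,:2]*1000).astype(np.float32))
E
python3 - <<'E'
from meas import *
im=cv2.cvtColor(cv2.imread("pics/w2.png"),cv2.COLOR_BGR2HSV)
s={"tool_pos":np.array([0.5755,.2785,.3242]),"tool_rot":np.array([-0.0007,0.0014,1,.0003])}
H,S,V=cv2.split(im)
box=np.zeros_like(H,bool); box[75:215,340:450]=1
m=box&(V>100)&(S<70); m=cv2.morphologyEx(m.astype(np.uint8),cv2.MORPH_CLOSE,np.ones((9,9)))>0
for c in comps(m,500):
    r=rect(onplane("wrist",cont(c[0]),.006,s)); print("plate",c[1],r, cv2.boxPoints(r))
red=box&((H<8)|(H>172))&(S>150)&(V>90)
for c in comps(red,20): print("red",c[1],c[2], onplane("wrist",c[2],.108,s),onplane("wrist",c[2],.126,s))
b=(H>100)&(H<125)&(S>120)&(V>90); b[:,300:]=0
for c in comps(b,40):
    print("blue",c[1],c[2]); r=rect(onplane("wrist",cont(c[0]),.098,s)); print(r,cv2.boxPoints(r).tolist())
box[:]=0; box[35:100,260:315]=1
for c in comps(box&(V>230),50): print("cap",c[1],c[2],onplane("wrist",c[2],.095,s))
E
```

```text
plate [ 351   87   84  113 6365] ((541.6038818359375, 399.1027526855469), (105.32643127441406, 171.35264587402344), 80.83564758300781) [[448.6337 360.7572]
 [617.7991 333.4663]
 [634.5741 437.4483]
 [465.4087 464.7392]]
red [401 143  19  18 276] [410.0471 151.0145] [[0.5419 0.3998 0.108 ]] [[0.5404 0.3943 0.126 ]]
blue [  96  107  101   41 1936] [146.781  127.4065]
((511.5848693847656, 50.92681121826172), (26.068265914916992, 131.93545532226562), 12.937150955200195) [[484.11260986328125, 112.30192565917969], [513.650634765625, -16.28451919555664], [539.05712890625, -10.44830322265625], [509.51910400390625, 118.13813781738281]]
blue [208 141  22  66 102] [217.6373 170.7451]
((573.9097900390625, 141.45994567871094), (92.79620361328125, 2.53617000579834), 12.668415069580078) [[528.3631591796875, 132.52166748046875], [528.9193115234375, 130.0472412109375], [619.4564208984375, 150.39822387695312], [618.9002685546875, 152.87265014648438]]
blue [219 140  11  35  41] [224.0732 156.3902]
((550.3390502929688, 151.0273895263672), (47.06636047363281, 1.570906400680542), 12.584105491638184) [[527.2000732421875, 146.666748046875], [527.5423583984375, 145.13357543945312], [573.47802734375, 155.38803100585938], [573.1357421875, 156.92120361328125]]
blue [ 142  228   74   32 1013] [176.1994 244.1027]
((675.6605224609375, 78.46450805664062), (26.022682189941406, 111.35183715820312), 12.874213218688965) [[650.571044921875, 129.84173583984375], [675.3814697265625, 21.289119720458984], [700.75, 27.0872802734375], [675.9395751953125, 135.639892578125]]
cap [271  42  34  37 901] [287.2142  60.081 ] [[0.4279 0.2396 0.095 ]]
```

```bash
python3 -m inch '[{"tx":-1.4,"ty":5,"tz":-1,"turn":-0.08},{"tx":-1,"ty":4.1,"tz":-4,"turn":-0.077},{"tx":-1,"ty":3,"tz":-4,"turn":0},{"tx":0,"ty":0,"tz":-3,"turn":0},{"tx":0,"ty":0,"tz":0,"turn":0}]' 0.7; python3 -m inch '[{"tx":0,"ty":0,"tz":0,"turn":0}]'
python3 - <<'E'
from meas import *
s,im=grab("wrist","w3"); print(s["tool_pos"],yaw(s))
H,S,V=cv2.split(cv2.cvtColor(im,cv2.COLOR_RGB2HSV))
m=((H<8)|(H>172))&(S>150)&(V>90)
for c in comps(m,60): print(c[1],c[2],onplane("wrist",c[2],.108,s),onplane("wrist",c[2],.126,s))
print("expect",proj("wrist",[[.5417,.3993,.126],[.5417,.3993,.09]],s))
E
```

```text
clock: 2.08
tool_pos: [0.5389, 0.3999, 0.2022]
tool_rot: [-0.002, 0.078, 0.997, -0.002]
wrist_force: [0.5, -0.6, 0.6]
gripper_width: 0.0659
grasp_force: 0.0
clock: 2.2
tool_pos: [0.5421, 0.4, 0.2063]
tool_rot: [0.001, 0.079, 0.997, 0.001]
wrist_force: [0.3, -0.3, -0.6]
gripper_width: 0.0656
grasp_force: 0.0
[0.5421 0.4    0.2063] 1.4119704158137374
[309 183  15  29 404] [316.349  196.9158] [[0.542  0.3986 0.108 ]] [[0.5377 0.3995 0.126 ]]
[509 183  52  30 925] [533.7578 197.0692] [[0.5751 0.6035 0.108 ]] [[0.5686 0.5911 0.126 ]]
expect [[316.8753 201.1668]
 [317.0836 192.3332]]
```

```bash
python3 -m inch '[{"tx":0,"ty":0,"tz":-4,"turn":0},{"tx":0,"ty":0,"tz":-4,"turn":0},{"tx":0,"ty":0,"tz":-3.7,"turn":0},{"tx":0,"ty":0,"tz":0,"turn":0},{"tx":0,"ty":0,"tz":0,"turn":0}]'; python3 -m inch '[{"tx":0,"ty":0,"tz":0,"turn":0},{"tx":0,"ty":0,"tz":0,"turn":0},{"tx":0,"ty":0,"tz":0,"turn":0},{"tx":0,"ty":0,"tz":0,"turn":0}]' 0 25; python3 -m inch '[{"tx":0,"ty":0,"tz":3,"turn":0},{"tx":0,"ty":0,"tz":4,"turn":0},{"tx":0,"ty":0,"tz":4,"turn":0},{"tx":0,"ty":0,"tz":4,"turn":0},{"tx":0,"ty":0,"tz":0,"turn":0}]'
```

```text
clock: 2.88
tool_pos: [0.5438, 0.3999, 0.0901]
tool_rot: [0.002, 0.08, 0.997, 0.001]
wrist_force: [-1.1, 0.3, 0.1]
gripper_width: 0.0658
grasp_force: 0.0
clock: 3.38
tool_pos: [0.5421, 0.3992, 0.0878]
tool_rot: [0.0, 0.08, 0.997, 0.0]
wrist_force: [0.3, 0.3, -0.9]
gripper_width: 0.0294
grasp_force: 0.0
clock: 4.0
tool_pos: [0.5438, 0.4002, 0.2415]
tool_rot: [0.003, 0.08, 0.997, 0.002]
wrist_force: [-0.4, -1.4, -0.9]
gripper_width: 0.0002
grasp_force: 0.0
```

```bash
python3 -m inch '[{"tx":0,"ty":0,"tz":0,"turn":0},{"tx":0,"ty":0,"tz":0,"turn":0},{"tx":0,"ty":0,"tz":0,"turn":0},{"tx":0,"ty":0,"tz":0,"turn":0},{"tx":0,"ty":0,"tz":0,"turn":0}]' 0.7
python3 - <<'E'
from meas import *
s,im=grab("wrist","w4"); print(s["tool_pos"],yaw(s),s["gripper_width"])
H,S,V=cv2.split(cv2.cvtColor(im,cv2.COLOR_RGB2HSV))
m=((H<8)|(H>172))&(S>150)&(V>90)
for c in comps(m,60): print(c[1],c[2],onplane("wrist",c[2],.108,s),onplane("wrist",c[2],.126,s))
print("expect",proj("wrist",[[.5417,.3993,.126],[.5417,.3993,.09]],s))
E
```

```text
clock: 4.62
tool_pos: [0.5421, 0.3991, 0.2373]
tool_rot: [-0.0, 0.08, 0.997, -0.0]
wrist_force: [-0.1, -0.2, 0.3]
gripper_width: 0.047
grasp_force: 0.0
[0.5421 0.3991 0.2373] 1.4109758451749712 0.04697167183301764
[497 177  37  28 629] [515.0747 190.027 ] [[0.575  0.6043 0.108 ]] [[0.5692 0.5931 0.126 ]]
[312 178  13  25 316] [317.9051 190.0854] [[0.5419 0.3989 0.108 ]] [[0.5381 0.3996 0.126 ]]
expect [[318.1715 193.6139]
 [318.2846 186.445 ]]
```

Undisturbed. Descend again and wait for the grip this time.

```bash
python3 -m inch '[{"tx":0,"ty":0,"tz":-4,"turn":0},{"tx":0,"ty":0,"tz":-4,"turn":0},{"tx":0,"ty":0,"tz":-4,"turn":0},{"tx":0,"ty":0,"tz":-2.8,"turn":0},{"tx":0,"ty":0,"tz":0,"turn":0}]'; python3 -m inch '[{"tx":0,"ty":0,"tz":0,"turn":0},{"tx":0,"ty":0,"tz":0,"turn":0},{"tx":0,"ty":0,"tz":0,"turn":0},{"tx":0,"ty":0,"tz":0,"turn":0},{"tx":0,"ty":0,"tz":0,"turn":0}]' 0 25; python3 -m inch '[{"tx":0,"ty":0,"tz":0,"turn":0},{"tx":0,"ty":0,"tz":0,"turn":0}]'
```

```text
clock: 5.3
tool_pos: [0.5405, 0.3982, 0.0871]
tool_rot: [-0.002, 0.08, 0.997, -0.002]
wrist_force: [-0.0, 0.3, -1.0]
gripper_width: 0.0661
grasp_force: 0.0
clock: 5.92
tool_pos: [0.5421, 0.3992, 0.0898]
tool_rot: [0.0, 0.08, 0.997, 0.0]
wrist_force: [-0.1, 0.1, 0.2]
gripper_width: 0.0193
grasp_force: 0.0
clock: 6.18
tool_pos: [0.542, 0.399, 0.0896]
tool_rot: [-0.0, 0.08, 0.997, -0.0]
wrist_force: [-0.3, -0.9, 1.0]
gripper_width: 0.014
grasp_force: 25.0
```

```bash
python3 -m inch '[{"tx":0,"ty":0,"tz":3,"turn":0},{"tx":0,"ty":0,"tz":4,"turn":0},{"tx":0,"ty":0,"tz":4,"turn":0},{"tx":0,"ty":-1,"tz":4,"turn":0},{"tx":0.5,"ty":-3,"tz":0,"turn":0.05}]'; python3 -m inch '[{"tx":0.5,"ty":-5,"tz":0,"turn":0.07},{"tx":0.5,"ty":-5,"tz":0,"turn":0.07},{"tx":0.5,"ty":-5,"tz":0,"turn":0.07},{"tx":0.5,"ty":-5,"tz":0,"turn":0.07},{"tx":0.4,"ty":-5,"tz":0,"turn":0.056}]';  python3 -m inch '[{"tx":0,"ty":-3,"tz":0,"turn":0},{"tx":0,"ty":-1.4,"tz":0,"turn":0},{"tx":0,"ty":0,"tz":0,"turn":0},{"tx":0,"ty":0,"tz":0,"turn":0}]'
python3 - <<'E'
from meas import *
s,im=grab("wrist","w5"); print(s["clock"],s["tool_pos"],yaw(s),s["wrist_force"])
grab("side","s5")
E
```

```text
clock: 6.8
tool_pos: [0.5486, 0.361, 0.2433]
tool_rot: [0.003, 0.053, 0.999, 0.002]
wrist_force: [0.3, -1.4, -1.0]
gripper_width: 0.0142
grasp_force: 25.0
clock: 7.42
tool_pos: [0.571, 0.1077, 0.2392]
tool_rot: [-0.0, -0.114, 0.993, 0.0]
wrist_force: [1.0, 0.4, -0.2]
gripper_width: 0.0138
grasp_force: 25.0
clock: 7.92
tool_pos: [0.5711, 0.0664, 0.2395]
tool_rot: [0.0, -0.113, 0.994, 0.001]
wrist_force: [0.3, 0.4, -1.5]
gripper_width: 0.0138
grasp_force: 25.0
7.925 [0.5711 0.0664 0.2395] 1.7979757414835957 [ 0.2512  0.4163 -1.4661]
```

View pics/w5.png

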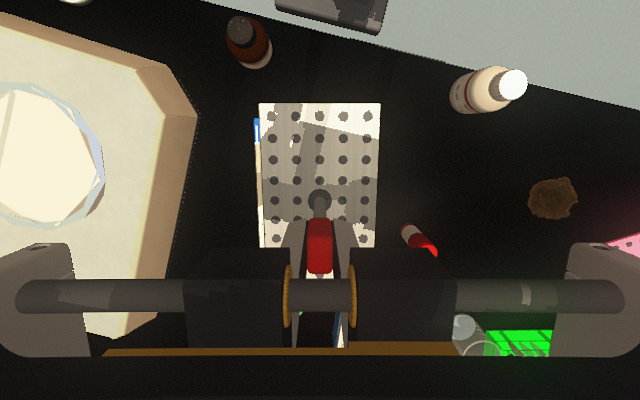

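```bash
python3 -m inch '[{"tx":0,"ty":-0.2,"tz":-2.5,"turn":0},{"tx":0,"ty":0,"tz":-2.4,"turn":0},{"tx":0,"ty":0,"tz":0,"turn":0},{"tx":0.4,"ty":0.09,"tz":-0.6,"turn":0},{"tx":0.38,"ty":0.09,"tz":-0.5,"turn":0}]'; python3 -m inch '[{"tx":0.68,"ty":0.15,"tz":-0.4,"turn":0},{"tx":0.68,"ty":0.16,"tz":-0.4,"turn":0},{"tx":0,"ty":0,"tz":0,"turn":0}]'
python3 - <<'E'
from meas import *
s,im=grab("wrist","w6"); print(s["clock"],s["tool_pos"],yaw(s),s["wrist_force"],s["ft_torque"])
s,im=grab("side","s6"); cv2.imwrite("pics/s6c.png",cv2.resize(cv2.cvtColor(im,cv2.COLOR_RGB2BGR)[120:260,240:400],None,fx=4,fy=4,interpolation=2))
E
```

```text
clock: 8.65
tool_pos: [0.582, 0.0661, 0.1825]
tool_rot: [0.004, -0.113, 0.994, 0.0]
wrist_force: [2.5, 0.7, 9.6]
gripper_width: 0.0136
grasp_force: 25.0
clock: 9.02
tool_pos: [0.5952, 0.0691, 0.1733]
tool_rot: [0.003, -0.113, 0.994, 0.0]
wrist_force: [2.3, 0.7, 3.8]
gripper_width: 0.0135
grasp_force: 25.0
9.025 [0.5952 0.0691 0.1733] 1.797160985433958 [2.3056 0.7162 3.8383] [ 0.425  -0.2197 -0.0119]
```

View pics/s6c.png

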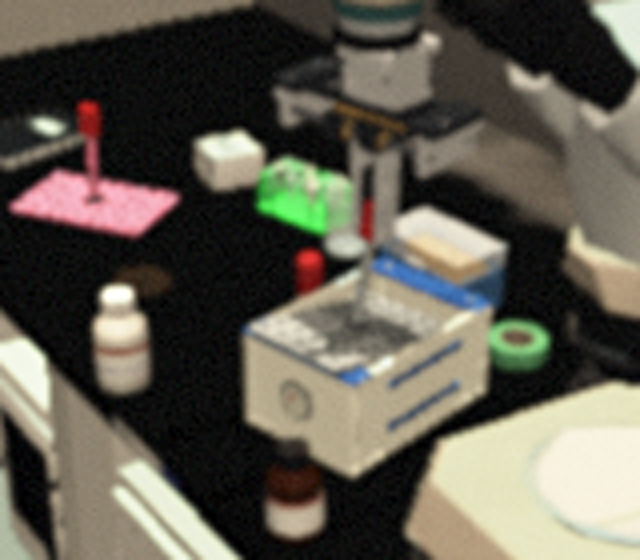

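```bash
python3 -m inch '[{"tx":0.4,"ty":0.09,"tz":-0.6,"turn":0},{"tx":0.4,"ty":0.09,"tz":-0.6,"turn":0},{"tx":0.49,"ty":0.11,"tz":-0.6,"turn":0},{"tx":0.49,"ty":0.11,"tz":-0.6,"turn":0},{"tx":0.2,"ty":0.05,"tz":-0.4,"turn":0}]';python3 -m inch '[{"tx":0.2,"ty":0.05,"tz":-0.3,"turn":0},{"tx":0,"ty":0,"tz":0,"turn":0}]'
python3 - <<'E'
from meas import *
s,im=grab("wrist","w7"); print(s["clock"],s["tool_pos"],yaw(s),s["wrist_force"],s["ft_torque"])
s2,im2=grab("side","s7"); a=cv2.resize(cv2.cvtColor(im2,cv2.COLOR_RGB2BGR)[150:250,270:390],None,fx=4,fy=4,interpolation=2)
b=cv2.cvtColor(im,cv2.COLOR_RGB2BGR)[:,170:470]
cv2.imwrite("pics/c7.png",np.hstack([a,b]))
E
```

```text
clock: 9.75
tool_pos: [0.6159, 0.0736, 0.1455]
tool_rot: [0.004, -0.113, 0.994, 0.001]
wrist_force: [4.9, 2.4, 6.3]
gripper_width: 0.0139
grasp_force: 25.0
clock: 10.0
tool_pos: [0.6176, 0.074, 0.1422]
tool_rot: [0.004, -0.113, 0.994, 0.0]
wrist_force: [4.0, 2.1, 4.0]
gripper_width: 0.0139
grasp_force: 25.0
10.0 [0.6176 0.074  0.1422] 1.7967837430518854 [4.0084 2.1369 3.9712] [ 0.5521 -0.6375 -0.0975]
```

View pics/c7.png

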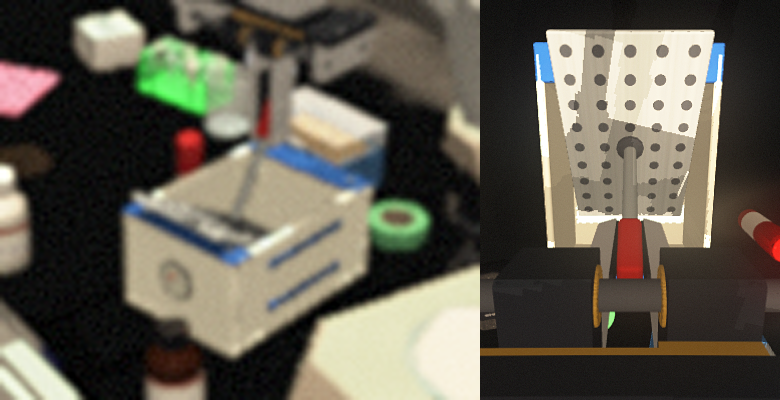

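```bash
python3 -m inch '[{"tx":0.97,"ty":0.22,"tz":-0.35,"turn":0},{"tx":0.97,"ty":0.22,"tz":-0.35,"turn":0},{"tx":0.97,"ty":0.22,"tz":-0.35,"turn":0},{"tx":0.97,"ty":0.22,"tz":-0.3,"turn":0},{"tx":0,"ty":0,"tz":0,"turn":0}]'
python3 - <<'E'
from meas import *
s,im=grab("wrist","w8"); print(s["clock"],s["tool_pos"],yaw(s),s["wrist_force"],s["ft_torque"])
s2,im2=grab("side","s8"); a=cv2.resize(cv2.cvtColor(im2,cv2.COLOR_RGB2BGR)[150:250,270:390],None,fx=4,fy=4,interpolation=2)
b=cv2.cvtColor(im,cv2.COLOR_RGB2BGR)[:,170:470]
cv2.imwrite("pics/c8.png",np.hstack([a,b]))
E
```

```text
clock: 10.72
tool_pos: [0.6535, 0.082, 0.126]
tool_rot: [-0.001, -0.113, 0.994, 0.0]
wrist_force: [-0.9, -0.3, -1.8]
gripper_width: 0.0136
grasp_force: 25.0
10.725 [0.6535 0.082  0.126 ] 1.7971898428427728 [-0.9352 -0.3085 -1.8375] [ 0.0654 -0.0457 -0.0126]
```

View pics/c8.png

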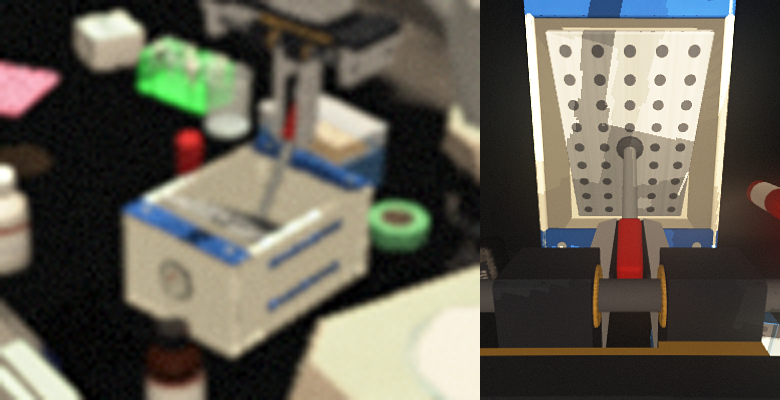

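```bash
python3 -m inch '[{"tx":0.6,"ty":0.14,"tz":0,"turn":0},{"tx":0,"ty":0,"tz":0,"turn":0},{"tx":0,"ty":0,"tz":0,"turn":0}]' 0 6
cat > tilt.py <<'E'
from meas import *
# plate near edge: bottom-most/top row of plate mask & its width -> E- position, rel. to chamber
s,im=grab("wrist","t%d"%(sense()["clock"]*100))
print(s["clock"],s["tool_pos"],s["wrist_force"])
U=np.array([.9746,.2239])
g=s["tool_pos"]-[.5924,.0696,0]; print("px",U@g[:2],"py",g[1]*.9746-g[0]*.2239,"pz",s["tool_pos"][2]+.0128)
# dark round holes: fit tilt from hole centres by solvePnP is overkill: print plate mask rows/widths
gray=cv2.cvtColor(im,cv2.COLOR_RGB2GRAY)
cv2.imwrite("pics/last.png",cv2.cvtColor(im,cv2.COLOR_RGB2BGR)[:320,170:470])
E
python3 tilt.py
```

```text
clock: 11.2
tool_pos: [0.6592, 0.0833, 0.1272]
tool_rot: [0.0, -0.113, 0.994, 0.0]
wrist_force: [-0.6, -0.2, -2.5]
gripper_width: 0.0142
grasp_force: 6.0
11.2 [0.6592 0.0833 0.1272] [-0.6116 -0.2493 -2.4813]
px 0.06819635744160098 py -0.001618661291425641 pz 0.14002961131841057
```

View pics/last.png

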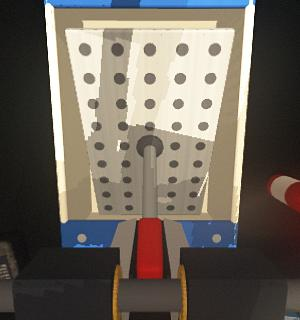

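```bash
python3 -m inch '[{"tx":-0.1,"ty":0,"tz":-0.4,"turn":0},{"tx":-0.58,"ty":-0.13,"tz":-0.1,"turn":0},{"tx":-0.58,"ty":-0.13,"tz":-0.15,"turn":0},{"tx":-0.58,"ty":-0.13,"tz":-0.15,"turn":0},{"tx":0,"ty":0,"tz":0,"turn":0}]' 0 5
python3 tilt.py
```

```text
clock: 11.88
tool_pos: [0.64, 0.0793, 0.119]
tool_rot: [-0.0, -0.113, 0.994, 0.0]
wrist_force: [-0.1, -0.6, -1.7]
gripper_width: 0.0142
grasp_force: 5.0
11.875 [0.64   0.0793 0.119 ] [-0.1282 -0.6124 -1.7107]
px 0.048518742347035654 py -0.0012185521685542794 pz 0.13183547392577533
```

View pics/last.png

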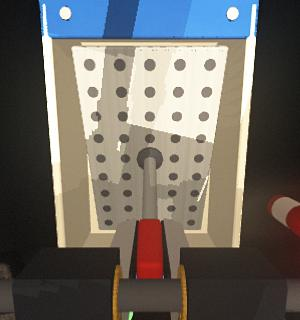

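```bash
python3 -m inch '[{"tx":-0.85,"ty":-0.19,"tz":-0.3,"turn":0},{"tx":-0.85,"ty":-0.19,"tz":-0.35,"turn":0},{"tx":-0.75,"ty":-0.17,"tz":-0.35,"turn":0},{"tx":-0.75,"ty":-0.17,"tz":-0.4,"turn":0},{"tx":0,"ty":0,"tz":0,"turn":0}]'; python3 -m inch '[{"tx":-0.75,"ty":-0.17,"tz":-0.5,"turn":0},{"tx":-0.7,"ty":-0.16,"tz":-0.5,"turn":0},{"tx":0,"ty":0,"tz":0,"turn":0},{"tx":0,"ty":0,"tz":0,"turn":0}]'
python3 - <<'E'
from meas import *
exec(open("tilt.py").read().split("\n",1)[1])
# plate in image: bright low-sat component near centre; report near-edge row/width and projection at several heights
H,S,V=cv2.split(cv2.cvtColor(im,cv2.COLOR_RGB2HSV))
b=(H>100)&(H<125)&(S>120)&(V>90)
for c in comps(b,80): print("blue",c[1],c[2])
c=[(x*U[0]-y*U[1]+.5924, x*U[1]+y*U[0]+.0696) for x,y in[(-.085,-.052),(-.085,.052),(-.07,-.06),(-.07,.06),(.07,.06)]]
print("plate near corners level",proj("wrist",[[*c[0],.012],[*c[1],.012]],s),"rim inner",proj("wrist",[[*c[2],.098],[*c[3],.098],[*c[4],.098]],s))
E
```

```text
clock: 12.55
tool_pos: [0.6076, 0.0722, 0.1046]
tool_rot: [-0.001, -0.113, 0.994, 0.0]
wrist_force: [0.8, -0.6, -1.1]
gripper_width: 0.014
grasp_force: 5.0
clock: 13.05
tool_pos: [0.5942, 0.0689, 0.0949]
tool_rot: [-0.0, -0.113, 0.994, 0.0]
wrist_force: [-0.6, 0.3, -1.1]
gripper_width: 0.0142
grasp_force: 5.0
13.05 [0.5942 0.0689 0.0949] [-0.5511  0.265  -1.1056]
px 0.00163002900973387 py -0.0010778053677897646 pz 0.10771539888457796
blue [  200    67   238    49 10725] [318.34    91.0183]
blue [296 328  48  20 918] [319.3377 337.6481]
plate near corners level [[257.1254 100.4581]
 [380.8126 100.537 ]] rim inner [[213.7156 115.7146]
 [423.9208 115.8424]
 [407.2653 329.3016]]
```

```bash
cat > holes.py <<'E'
from meas import *
import glob,sys
def holes(s,im,z=.012):
    g=cv2.cvtColor(im,cv2.COLOR_RGB2GRAY).astype(np.int16); bg=cv2.medianBlur(g.astype(np.uint8),31)
    m=(g<cv2.GaussianBlur(bg,(0,0),3)*.62)
    m[:118]=0; m[250:]=0; m[:,:230]=0; m[:,410:]=0
    U=np.array([.9746,.2239]); P=[]
    for c in comps(m,15):
        if c[1][4]<170 and .5<c[1][2]/c[1][3]<2: 
            p=onplane("wrist",c[2],z,s)[0]; d=p[:2]-[.5924,.0696]; P.append([c[2][0],c[2][1],1e3*U@d,1e3*(d[1]*U[0]-d[0]*U[1])])
    return np.array(P)
if __name__=="__main__":
    s,im=grab("wrist","h%d"%(sense()["clock"]*100)); P=holes(s,im); print(s["clock"],s["tool_pos"]); print(P[np.argsort(P[:,1])].round(1))
E
python3 holes.py
```

```text
13.1 [0.5944 0.0689 0.095 ]
[[319.4 139.6 -52.5   0.4]
 [271.2 139.7 -52.4 -41.4]
 [295.9 139.8 -52.3 -20. ]
 [343.5 139.8 -52.4  21.3]
 [367.6 140.3 -51.9  42.2]
 [366.6 161.4 -33.6  42. ]
 [343.1 161.5 -33.6  21.3]
 [319.5 161.5 -33.6   0.5]
 [272.1 161.5 -33.5 -41.4]
 [295.8 161.5 -33.5 -20.5]
 [296.1 182.3 -14.9 -20.5]
 [272.9 182.3 -14.8 -41.3]
 [319.2 182.4 -14.8   0.2]
 [342.5 182.5 -14.8  21.1]
 [365.8 182.6 -14.6  42. ]
 [318.2 196.9  -1.4  -0.7]
 [342.2 201.7   3.1  21.2]
 [364.3 202.3   3.7  41.3]
 [273.6 202.5   3.9 -41.4]
 [296.5 202.6   3.9 -20.5]
 [364.6 221.7  22.2  42.3]]
```

```bash
python3 -m inch '[{"tx":0,"ty":0,"tz":0,"turn":0},{"tx":0,"ty":0,"tz":0,"turn":0},{"tx":0,"ty":0,"tz":0,"turn":0},{"tx":0,"ty":0,"tz":0,"turn":0},{"tx":0,"ty":0,"tz":0,"turn":0}]' 0.4; python3 -m inch '[{"tx":0,"ty":0,"tz":2,"turn":0},{"tx":0,"ty":0,"tz":3,"turn":0},{"tx":0,"ty":0,"tz":3,"turn":0},{"tx":0,"ty":0,"tz":3,"turn":0},{"tx":0,"ty":0,"tz":0,"turn":0}]'; python3 -m inch '[{"tx":0,"ty":0,"tz":0,"turn":0}]' 1
python3 - <<'E'
from holes import *
s,im=grab("wrist","h_rel"); P=holes(s,im); print(s["tool_pos"],s["gripper_width"]); print(P[np.argsort(P[:,1])].round(1))
H,S,V=cv2.split(cv2.cvtColor(im,cv2.COLOR_RGB2HSV))
m=((H<8)|(H>172))&(S>150)&(V>90)
U=np.array([.9746,.2239])
for c in comps(m,60):
  for z in(.114,.132):
    p=onplane("wrist",c[2],z,s)[0]; d=p[:2]-[.5924,.0696]; print(c[1],c[2],p,U@d,d[1]*U[0]-d[0]*U[1])
E
```

```text
clock: 13.78
tool_pos: [0.5942, 0.0689, 0.0951]
tool_rot: [0.0, -0.113, 0.994, 0.0]
wrist_force: [0.1, 0.1, -0.7]
gripper_width: 0.0377
grasp_force: 0.0
clock: 14.4
tool_pos: [0.5958, 0.0689, 0.2074]
tool_rot: [0.003, -0.113, 0.994, -0.0]
wrist_force: [-0.8, 0.2, -0.5]
gripper_width: 0.0377
grasp_force: 0.0
clock: 14.52
tool_pos: [0.5934, 0.0689, 0.2038]
tool_rot: [-0.001, -0.113, 0.994, 0.0]
wrist_force: [-0.9, 0.2, 1.0]
gripper_width: 0.0447
grasp_force: 0.0
[0.5934 0.0689 0.2038] 0.044710690501468225
[[302.4 136.3 -52.8 -20.1]
 [352.6 136.4 -52.7  41.3]
 [335.9 136.5 -52.6  20.8]
 [285.5 136.5 -52.5 -40.9]
 [319.1 136.5 -52.5   0.3]
 [286.  151.5 -34.3 -40.8]
 [319.2 151.5 -34.3   0.4]
 [352.2 151.5 -34.3  41.3]
 [302.5 151.6 -34.2 -20.4]
 [335.8 151.7 -34.1  20.9]
 [335.6 166.4 -15.7  21. ]
 [286.8 166.5 -15.6 -40.3]
 [319.2 166.6 -15.5   0.3]
 [352.  166.7 -15.4  41.5]
 [302.3 166.9 -15.1 -20.8]
 [286.7 181.    2.8 -40.8]
 [303.  181.    2.8 -20.1]
 [335.3 181.    2.8  20.8]
 [303.  209.1  39.8 -20.6]
 [334.7 209.4  40.2  20.5]
 [287.6 209.4  40.3 -40.6]
 [303.7 236.2  77.  -20.1]
 [288.2 236.2  77.1 -40.7]
 [319.  236.3  77.3   0.2]
 [334.7 236.6  77.6  20.9]]
[312 187  15  30 432] [319.0324 201.6065] [0.5959 0.0706 0.114 ] 0.003648099874408055 0.00022883091451331627
[312 187  15  30 432] [319.0324 201.6065] [0.5914 0.0696 0.132 ] -0.0009632451631710664 0.00023408442543090222
[423 230  32  18 419] [437.7446 239.9236] [0.6074 0.1904 0.114 ] 0.04162667449473813 0.11441622741336617
[423 230  32  18 419] [437.7446 239.9236] [0.6021 0.1814 0.132 ] 0.03447446144296801 0.10678203931047478
```

```bash
python3 -m inch '[{"tx":-3,"ty":3,"tz":2,"turn":0},{"tx":-4,"ty":4,"tz":2,"turn":0},{"tx":-4,"ty":4,"tz":0,"turn":0},{"tx":-4,"ty":4,"tz":0,"turn":0},{"tx":-1.5,"ty":1.6,"tz":0,"turn":0}]' 1; python3 -m inch '[{"tx":0,"ty":0,"tz":0,"turn":0},{"tx":0,"ty":0,"tz":0,"turn":0},{"tx":0,"ty":0,"tz":0,"turn":0}]'
python3 - <<'E'
from meas import *
s,im=grab("wrist","w9"); print(s["clock"],s["tool_pos"],yaw(s),s["gripper_width"],s["qpos"])
H,S,V=cv2.split(cv2.cvtColor(im,cv2.COLOR_RGB2HSV))
e=proj("wrist",[[.428,.2396,.095],[.428,.2396,.08],[.428,.2396,0]],s); print("exp",e)
for t in(170,200,230,245):
  m=(V>t)&(S<60); m[260:]=0; m[:,:220]=0; m[:,420:]=0
  for c in comps(m,80):
    k,r=cv2.minEnclosingCircle(cont(c[0]).astype(np.float32)); print(t,c[1],c[2],k,r,onplane("wrist",k,.095,s))
E
```

```text
clock: 15.2
tool_pos: [0.426, 0.2362, 0.2437]
tool_rot: [-0.002, -0.114, 0.993, 0.0]
wrist_force: [-0.1, 0.9, 0.4]
gripper_width: 0.0935
grasp_force: 0.0
clock: 15.58
tool_pos: [0.43, 0.234, 0.2445]
tool_rot: [-0.0, -0.112, 0.994, -0.0]
wrist_force: [-0.7, 0.5, -0.6]
gripper_width: 0.0937
grasp_force: 0.0
15.575 [0.43   0.234  0.2445] 1.7955052805659557 0.09370479584385803 [ 0.3564  0.1255  1.6052 -0.0003  1.4116 -1.4391]
exp [[323.3492 185.2977]
 [323.1853 182.8017]
 [322.5    172.3682]]
170 [  220     0   200   167 22162] [338.3995  83.1357] (332.5854187011719, 83.0) 119.81863403320312 [[0.3201 0.2244 0.095 ]]
170 [ 220    2   86   58 1431] [259.341   38.7945] (262.5, 30.5) 51.17137908935547 [[0.2879 0.1446 0.095 ]]
170 [ 303  155   39   39 1148] [321.6725 174.3362] (321.6144714355469, 174.16867065429688) 19.506555557250977 [[0.4161 0.2348 0.095 ]]
170 [220 219  22  26 238] [226.8235 228.9412] (230.5, 231.5) 16.324926376342773 [[0.5058 0.1463 0.095 ]]
200 [  220     0   200   167 22102] [338.5094  83.067 ] (332.5854187011719, 83.0) 119.81863403320312 [[0.3201 0.2244 0.095 ]]
200 [2
[... 290 characters left out ...]
0] [339.0332  82.7865] (332.5854187011719, 83.0) 119.81863403320312 [[0.3201 0.2244 0.095 ]]
230 [ 303  155   39   39 1148] [321.6725 174.3362] (321.6144714355469, 174.16867065429688) 19.506555557250977 [[0.4161 0.2348 0.095 ]]
245 [220   0 118  70 260] [300.4077  46.2115] (278.7752685546875, 22.248977661132812) 62.330963134765625 [[0.277  0.1591 0.095 ]]
245 [220 111  67  23 378] [255.8571 120.4339] (253.0, 120.5) 34.340309143066406 [[0.3759 0.1502 0.095 ]]
245 [328 141  92  26 147] [372.898  153.5782] (373.5, 153.5) 47.1859016418457 [[0.381  0.2853 0.095 ]]
245 [ 303  155   39   39 1102] [321.7114 174.4229] (321.6412353515625, 174.29580688476562) 19.494522094726562 [[0.4162 0.2349 0.095 ]]
```

```bash
python3 - <<'E'
from meas import *
im=cv2.imread("pics/w9.png"); 
print("col322 rows140-205:",[tuple(int(v) for v in im[r,322][::-1]) for r in range(140,206,2)])
print("row174:",[tuple(int(v) for v in im[174,c][::-1]) for c in range(290,352,2)])
im=cv2.imread("pics/w2.png")
print("w2 col287 rows36-90:",[tuple(int(v) for v in im[r,287][::-1]) for r in range(36,92,3)])
for n in("side0",):
  im=cv2.imread("pics/side0.png"); print("side rows",[tuple(int(v) for v in im[r,270][::-1]) for r in range(186,222,2)])
  for r in (194,198,202,206,210,214): print(r,[int(v) for v in cv2.cvtColor(im,cv2.COLOR_BGR2GRAY)[r,256:286]])
E
```

```text
col322 rows140-205: [(206, 191, 164), (203, 187, 163), (112, 103, 83), (64, 60, 55), (65, 61, 53), (60, 58, 47), (195, 174, 151), (203, 179, 145), (255, 254, 238), (255, 253, 243), (255, 254, 245), (255, 254, 247), (255, 251, 230), (195, 171, 141), (255, 255, 252), (255, 254, 249), (255, 254, 247), (255, 254, 247), (255, 254, 247), (252, 245, 227), (249, 241, 218), (249, 239, 215), (249, 239, 216), (249, 239, 216), (248, 237, 213), (248, 236, 209), (251, 241, 218), (167, 146, 113), (58, 50, 40), (55, 47, 38), (56, 49, 39), (50, 41, 31), (56, 49, 40)]
row174: [(46, 44, 33), (53, 44, 37), (51, 46, 38), (54, 47, 35), (56, 48, 40), (50, 43, 34), (218, 195, 158), (255, 253, 239), (255, 253, 241), (255, 255, 245), (212, 187, 153), (255, 255, 249), (255, 254, 246), (255, 254, 245), (255, 254, 246), (255, 254, 246), (255, 254, 247), (252, 244, 225), (249, 239, 216), (250, 240, 218), (250, 241, 219), (250, 242, 220), (245, 232, 205), (255, 255, 245), (255, 253, 239), (255, 255, 240), (55, 48, 38), (61, 56, 46), (57, 54, 46), (62, 56, 47), (63, 58, 49)]
w2 col287 rows36-90: [(191, 198, 186), (
[... 727 characters left out ...]
77, 163, 164, 154, 130, 96]
198 [14, 14, 1, 12, 21, 64, 123, 165, 176, 176, 174, 169, 169, 168, 167, 168, 176, 170, 143, 100, 42, 10, 12, 8, 12, 9, 8, 15, 10, 14]
202 [7, 9, 11, 11, 16, 13, 50, 131, 204, 231, 236, 239, 240, 242, 240, 238, 234, 231, 219, 190, 124, 49, 17, 4, 13, 10, 13, 14, 16, 8]
206 [13, 12, 14, 19, 12, 9, 28, 62, 113, 137, 153, 158, 164, 166, 161, 161, 146, 139, 123, 106, 87, 51, 21, 16, 16, 13, 9, 13, 15, 18]
210 [9, 19, 16, 8, 4, 11, 19, 60, 122, 158, 173, 177, 180, 185, 180, 180, 174, 172, 168, 153, 126, 76, 26, 17, 11, 17, 14, 12, 12, 10]
214 [51, 18, 3, 9, 9, 11, 16, 31, 74, 129, 156, 166, 175, 172, 176, 173, 168, 159, 152, 134, 112, 67, 21, 17, 6, 10, 12, 14, 15, 12]
```

```bash
python3 - <<'E'
from h import *
s={"tool_pos":np.array([0.43,.234,.2445]),"tool_rot":np.r_[0,-.1121,.9937,0]}
print(onplane("wrist",(322,180.2),.095,s),onplane("wrist",(321.6,174.2),.07,s))
s2={"tool_pos":np.array([0.5755,.2785,.3242]),"tool_rot":np.array([-0.0007,0.0014,1,.0003])}
print(onplane("wrist",(287,55.5),.093,s2))
# side: body column centre at row 210 ~ (271.5)
for z in (.03,.047,.087): print(z,proj("side",[.421,.235,z]))
print("chamber x=-38:", np.array([.5924,.0696])-.038*np.array([.9746,.2239]))
E
```

```text
[[0.4227 0.2368 0.095 ]] [[0.4201 0.236  0.07  ]]
[[0.4224 0.2393 0.093 ]]
0.03 [[269.61   208.2332]]
0.047 [[269.3273 204.4313]]
0.087 [[268.6507 195.299 ]]
chamber x=-38: [0.5554 0.0611]
```

```bash
python3 -m inch '[{"tx":-0.85,"ty":0.25,"tz":-2,"turn":0},{"tx":0,"ty":0,"tz":-5,"turn":0},{"tx":0,"ty":0,"tz":-5,"turn":0},{"tx":0,"ty":0,"tz":-5,"turn":0},{"tx":0,"ty":0,"tz":-4.1,"turn":0}]'; python3 -m inch '[{"tx":0,"ty":0,"tz":0,"turn":0},{"tx":0,"ty":0,"tz":0,"turn":0},{"tx":0,"ty":0,"tz":0,"turn":0},{"tx":0,"ty":0,"tz":0,"turn":0},{"tx":0,"ty":0,"tz":0,"turn":0}]' 0 8;python3 -m inch '[{"tx":0,"ty":0,"tz":0,"turn":0},{"tx":0,"ty":0,"tz":0,"turn":0},{"tx":0,"ty":0,"tz":0,"turn":0}]'
```

```text
clock: 16.25
tool_pos: [0.4209, 0.2365, 0.0322]
tool_rot: [-0.0, -0.112, 0.994, -0.0]
wrist_force: [0.3, 0.7, 0.3]
gripper_width: 0.0941
grasp_force: 0.0
clock: 16.88
tool_pos: [0.4213, 0.2374, 0.0349]
tool_rot: [0.001, -0.113, 0.994, 0.0]
wrist_force: [-0.2, -0.2, 3.9]
gripper_width: 0.0484
grasp_force: 8.0
clock: 17.25
tool_pos: [0.4214, 0.2375, 0.0349]
tool_rot: [0.001, -0.113, 0.994, 0.0]
wrist_force: [-0.3, -0.6, 6.2]
gripper_width: 0.0484
grasp_force: 8.0
```

```bash
cat > cap.py <<'E'
from meas import *
s,im=grab("wrist"); sd,si=grab("side","sd%d"%(s["clock"]*100))
print(s["clock"],s["tool_pos"],s["gripper_width"],s["wrist_force"])
H,S,V=cv2.split(cv2.cvtColor(im,cv2.COLOR_RGB2HSV)); m=(V>200)&(S<60); m[:,:260]=0; m[:,380:]=0
for c in comps(m,300): print("wrist",c[1],c[2])
E
python3 cap.py; python3 -m inch '[{"tx":0,"ty":0,"tz":0.5,"turn":0},{"tx":0,"ty":0,"tz":0.5,"turn":0},{"tx":0,"ty":0,"tz":0.5,"turn":0},{"tx":0,"ty":0,"tz":0,"turn":0},{"tx":0,"ty":0,"tz":0,"turn":0}]' 0 10; python3 cap.py
```

```text
17.25 [0.4214 0.2375 0.0349] 0.04842992726960428 [-0.2586 -0.5799  6.1507]
wrist [  260     0   120   177 14737] [327.9466  86.8125]
wrist [ 277  206   86   72 4389] [319.542  243.3465]
clock: 17.98
tool_pos: [0.4206, 0.2373, 0.049]
tool_rot: [-0.0, -0.113, 0.994, 0.0]
wrist_force: [0.8, -0.2, -0.5]
gripper_width: 0.0485
grasp_force: 9.9
17.975 [0.4206 0.2373 0.049 ] 0.04849208863731414 [ 0.7633 -0.247  -0.5063]
wrist [  260     0   120   176 14607] [328.1916  87.182 ]
wrist [ 277  205   86   73 4395] [319.5197 243.3399]
```

```bash
python3 -m inch '[{"tx":0,"ty":0,"tz":2,"turn":0},{"tx":0,"ty":0,"tz":3,"turn":0},{"tx":0,"ty":0,"tz":3,"turn":0},{"tx":0,"ty":0,"tz":3,"turn":0},{"tx":0.5,"ty":-1,"tz":3,"turn":0}]'; python3 -m inch '[{"tx":2,"ty":-2.5,"tz":0,"turn":0},{"tx":2.5,"ty":-3,"tz":0,"turn":0},{"tx":2.5,"ty":-3,"tz":0,"turn":0},{"tx":2.5,"ty":-3,"tz":0,"turn":0},{"tx":2,"ty":-3,"tz":0,"turn":0}]'; python3 -m inch '[{"tx":1,"ty":-1.5,"tz":0,"turn":0},{"tx":0.46,"ty":-0.6,"tz":0,"turn":0},{"tx":0,"ty":0,"tz":0,"turn":0},{"tx":0,"ty":0,"tz":0,"turn":0}]'; python3 cap.py; python3 - <<'E'
from h import *
s=sense(); print(yaw(s)); d=s["tool_pos"][:2]-[.5924,.0696]; print(d@[.9746,.2239],d@[-.2239,.9746])
E
```

```text
clock: 18.7
tool_pos: [0.4252, 0.2275, 0.1898]
tool_rot: [-0.0, -0.113, 0.994, 0.0]
wrist_force: [0.3, -0.4, -0.4]
gripper_width: 0.0482
grasp_force: 9.9
clock: 19.32
tool_pos: [0.5414, 0.0813, 0.1886]
tool_rot: [-0.0, -0.113, 0.994, 0.0]
wrist_force: [-1.1, 0.8, -0.6]
gripper_width: 0.0485
grasp_force: 9.9
clock: 19.82
tool_pos: [0.5546, 0.0624, 0.1891]
tool_rot: [-0.0, -0.113, 0.994, 0.0]
wrist_force: [-0.2, 0.5, -1.2]
gripper_width: 0.0487
grasp_force: 9.9
19.825 [0.5546 0.0624 0.1891] 0.04871379451473222 [-0.2128  0.5329 -1.2167]
wrist [ 260    0  120   47 1336] [312.7201  24.9716]
wrist [303 165  62  56 549] [344.2823 187.7049]
wrist [269 192  24  28 379] [277.7784 204.9604]
wrist [ 276  208   87   67 2575] [318.3724 233.6983]
1.798207701469599
-0.038341261308446305 0.0012739083113204779
```

```bash
python3 -m inch '[{"tx":0,"ty":0,"tz":-2,"turn":0},{"tx":0,"ty":0,"tz":-2,"turn":0},{"tx":0,"ty":0,"tz":-2,"turn":0},{"tx":0,"ty":0,"tz":-2,"turn":0},{"tx":0,"ty":0,"tz":-1,"turn":0}]'; python3 -m inch '[{"tx":0,"ty":0,"tz":-2,"turn":0},{"tx":0,"ty":0,"tz":-1.5,"turn":0},{"tx":0,"ty":0,"tz":-1,"turn":0},{"tx":0,"ty":0,"tz":0,"turn":0},{"tx":0,"ty":0,"tz":0,"turn":0}]'
```

```text
clock: 20.55
tool_pos: [0.5545, 0.0619, 0.0982]
tool_rot: [-0.001, -0.113, 0.994, 0.0]
wrist_force: [0.0, -0.1, -1.6]
gripper_width: 0.0485
grasp_force: 9.9
clock: 21.18
tool_pos: [0.5558, 0.0614, 0.0545]
tool_rot: [0.001, -0.113, 0.994, -0.0]
wrist_force: [-0.4, -0.6, -1.6]
gripper_width: 0.0487
grasp_force: 9.9
```

```bash
python3 -m inch '[{"tx":0,"ty":0,"tz":-0.2,"turn":0},{"tx":0,"ty":0,"tz":-0.2,"turn":0},{"tx":0,"ty":0,"tz":-0.2,"turn":0},{"tx":0,"ty":0,"tz":0,"turn":0},{"tx":0,"ty":0,"tz":0,"turn":0}]'; python3 cap.py
```

```text
clock: 21.8
tool_pos: [0.5553, 0.0614, 0.048]
tool_rot: [-0.0, -0.113, 0.994, 0.0]
wrist_force: [-0.3, -0.5, -1.2]
gripper_width: 0.0486
grasp_force: 9.9
21.8 [0.5553 0.0614 0.048 ] 0.04864132414299078 [-0.3123 -0.5296 -1.1907]
wrist [260 204  27  16 346] [272.7254 210.2775]
wrist [ 272  205   96   74 4823] [319.4617 244.8702]
wrist [349 204  31  19 397] [365.5617 210.6247]
wrist [ 260  311   49   36 1529] [282.5154 327.399 ]
wrist [ 326  311   54   36 1741] [353.857  327.4716]
```

```bash
python3 -m inch '[{"tx":0,"ty":0,"tz":-0.15,"turn":0},{"tx":0,"ty":0,"tz":0,"turn":0},{"tx":0,"ty":0,"tz":0,"turn":0}]'; python3 -m inch '[{"tx":0,"ty":0,"tz":-0.1,"turn":0},{"tx":0,"ty":0,"tz":0,"turn":0},{"tx":0,"ty":0,"tz":0,"turn":0}]'
```

```text
clock: 22.28
tool_pos: [0.5556, 0.0614, 0.0469]
tool_rot: [0.0, -0.113, 0.994, -0.0]
wrist_force: [-0.2, 0.2, 3.9]
gripper_width: 0.0483
grasp_force: 10.0
clock: 22.65
tool_pos: [0.5559, 0.0613, 0.0468]
tool_rot: [0.001, -0.113, 0.994, -0.0]
wrist_force: [-1.9, -0.1, 8.4]
gripper_width: 0.0482
grasp_force: 10.1
```

```bash
python3 -m inch '[{"tx":0,"ty":0,"tz":0.1,"turn":0},{"tx":0,"ty":0,"tz":0,"turn":0},{"tx":0,"ty":0,"tz":0,"turn":0},{"tx":0,"ty":0,"tz":0,"turn":0},{"tx":0,"ty":0,"tz":0,"turn":0}]' 0.7; python3 -m inch '[{"tx":0,"ty":0,"tz":1,"turn":0},{"tx":0,"ty":0,"tz":2,"turn":0},{"tx":0,"ty":0,"tz":4,"turn":0},{"tx":0,"ty":0,"tz":4,"turn":0},{"tx":0,"ty":0,"tz":4,"turn":0}]'; python3 -m inch '[{"tx":0,"ty":0,"tz":4,"turn":0},{"tx":0,"ty":0,"tz":0,"turn":0},{"tx":0,"ty":0,"tz":0,"turn":0},{"tx":0,"ty":0,"tz":0,"turn":0}]'
python3 - <<'E'
from holes import *
s,im=grab("wrist","fin"); P=holes(s,im); print(s["clock"],s["tool_pos"],s["gripper_width"]); print(P[np.argsort(P[:,1])].round(1))
U=np.array([.9746,.2239])
H,S,V=cv2.split(cv2.cvtColor(im,cv2.COLOR_RGB2HSV)); 
m=((H<8)|(H>172))&(S>150)&(V>90)
for c in comps(m,40): 
  p=onplane("wrist",c[2],.132,s)[0]; d=p[:2]-[.5924,.0696]; print("red",c[1],c[2],U@d,d[1]*U[0]-d[0]*U[1])
C=np.array([.5924,.0696]); e=proj("wrist",[[*(C-.038*U),.107]],s)[0]; print("exp cap",e)
g=cv2.cvtColor(im,cv2.COLOR_RGB2GRAY); x,y=e.round().astype(int)
print("row",g[y,x-40:x+41:2].tolist()); print("col",g[y-40:y+41:2,x].tolist())
k=cv2.HoughCircles(cv2.medianBlur(g[y-50:y+50,x-60:x+60],3),cv2.HOUGH_GRADIENT,1,20,param1=100,param2=12,minRadius=8,maxRadius=24)
print(None if k is None else k[0]+[x-60,y-50,0])
E
```

```text
clock: 23.28
tool_pos: [0.5552, 0.0613, 0.0464]
tool_rot: [-0.0, -0.113, 0.994, 0.0]
wrist_force: [0.2, -0.7, -0.8]
gripper_width: 0.0659
grasp_force: 0.0
clock: 23.9
tool_pos: [0.5552, 0.0614, 0.1986]
tool_rot: [0.0, -0.113, 0.994, -0.0]
wrist_force: [0.8, 1.1, -0.8]
gripper_width: 0.0657
grasp_force: 0.0
clock: 24.4
tool_pos: [0.5543, 0.0614, 0.2351]
tool_rot: [-0.002, -0.113, 0.994, 0.0]
wrist_force: [-0.8, -0.1, -0.1]
gripper_width: 0.0655
grasp_force: 0.0
24.4 [0.5543 0.0614 0.2351] 0.06549684992413005
[[288.  166.1 -52.1 -40.4]
 [347.9 179.3 -34.   41.3]
 [288.3 179.3 -33.9 -40.5]
 [288.4 192.4 -15.5 -40.8]
 [332.8 205.2   3.   21. ]
 [289.  205.3   3.1 -40.4]
 [303.4 205.5   3.3 -20.3]
 [347.  205.5   3.3  40.9]
 [332.5 217.6  21.1  20.8]
 [303.4 217.7  21.2 -20.3]
 [347.1 217.7  21.2  41.5]
 [289.1 218.1  21.8 -40.7]
 [303.4 230.1  39.7 -20.5]
 [346.9 230.3  40.   41.6]
 [332.1 230.4  40.2  20.5]
 [289.4 230.5  40.3 -40.7]]
red [312 217  13  28 344] [317.8227 230.9593] -0.0024994574912947007 0.0005163498723099933
red [423 255  16  20 165] [431.497  264.0242] 0.033302870616742 0.11746177837327769
exp cap [317.4104 191.1108]
row [253, 251, 189, 231, 226, 108, 109, 201, 230, 230, 229, 193, 202, 208, 215, 171, 170, 171, 171, 171, 171, 171, 170, 170, 170, 168, 169, 171, 171, 208, 197, 186, 228, 235, 237, 129, 138, 250, 126, 129, 181]
col [77, 77, 79, 79, 70, 107, 112, 165, 208, 210, 217, 225, 160, 116, 180, 175, 176, 173, 170, 170, 171, 169, 170, 169, 170, 168, 168, 151, 86, 89, 93, 93, 92, 67, 71, 72, 70, 75, 112, 118, 118]
[[319.5 185.5  20.1]
 [341.5 213.5  19. ]
 [291.5 169.5  11.8]
 [295.5 219.5  19.9]
 [345.5 168.5  11. ]
 [365.5 209.5  11.8]
 [289.5 197.5   9.6]
 [273.5 236.5  16.6]]
```

```bash
python3 - <<'E'
from workcell import *
print(job_done())
E
```

```text
the job is handed in; nothing more can be done
None
```

The job is handed in: the plate lies level on the chamber floor about 3 mm off centre, the white bottle stands upright on it on the dial side, and the run ended at 24.4 s of the 67 s allowed, with no result reported back. The bystanders were not re-measured at the end, but nothing was commanded near them.

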